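# Set the ball polisher's selector and start it

## Robot

A 6-joint arm with a two-finger parallel gripper is mounted at the origin on the work surface. World frame = base frame: x ahead of the robot, y to its left, z up, the work surface at z = 0. Lengths are in mm, angles in rad, forces in N, time in s.
With the tool pointing down it reaches from about 325 to 900 mm from the base axis. Payload 6.1 kg.
Tool frame: the origin (TCP) lies midway between the tips of the shut fingers; the grasp point (between the pads) lies 19 mm behind it; z points along the fingers, y is the direction in which the jaws open and shut (so a half turn about z gives the same grasp; the last joint's range is limited). The gripper opens to 85 mm and grips with 20 to 120 N. Pads are 22 mm wide; open, the fingers measure 114 mm over their backs; the gripper's body (76 mm by 85 mm) begins 54 mm behind the grasp point. The pads swing forward as they close: fully open they stand 13 mm farther back than shut.
Start: joints at [-1.313, 0.22, 1.526, -0, 1.395, -0.126], TCP at [234.022, -579.525, 231.3] pointing down, gripper open.
Joint ranges: [-2.98, 2.98], [-0.91, 2.08], [0.09, 2.57], [-1.24, 4.39], [0.2, 2.65], [-2.68, 2.68]. Speed limits (rad/s): [2.57, 2.57, 3.01, 3.14, 3.14, 3.14].

## Interface

Orientations are given as a rotation vector (axis times angle).
In Python, from station import robot gives the robot as it stands.
- The arm moves only by the tool servo_tool, never from a script. Its argument "deltas" is a list of rows, each an object with "dp": the shift along the world's x, y, z in units of 150 mm (1.0 is 150 mm), a list of three; "dr": the turn, a rotation vector about the world's x, y, z in units of pi rad (1.0 is pi rad), a list of three. A call has 1 to 8 rows; each row is the pose to reach, as a shift and turn from the pose commanded when the call began, turning the shorter way round; what a row does not reach only later rows make up. A row lasts 1/8 s, in which the tool goes at most 62.5 mm and 10.7 degrees, less where a joint would pass 70% of its speed; a pose out of reach is approached as far as the arm can. A call with a number of a shift or a turn outside -1 to 1 is refused whole. A call with a gripper value outside its range is refused whole. "hand" is the closure, from 0 (fully open) to 1 (shut), set as the call begins (left out, the last holds). The fingers move at their own pace and stop on an object; "newtons" is the grip in N (left out, the last holds). Time passes only in rows, so rows that repeat a pose let the fingers close. It gives the time, the measured TCP pose, the force and the opening at its end, in the units of the state.
- robot.get_obs(): the state, without advancing time (a new reading comes with each control period).
- robot.grab_frame(name): name is "scene" or "side" or "wrist"; returns (picture, depth): 420x560x3 uint8, blue, green, red; 420x560 float32, mm along the optical axis (not along the pixel's ray), 0 where there is no reading.
- robot.calibration(name): a dict with "mtx" (3x3 intrinsics, pixels), "distortion" ([k1, k2, p1, p2, k3] as OpenCV has them; the pictures are not rectified), "extrinsics" (4x4, takes a point from world to camera coordinates); the wrist camera has in their place "tool_from_camera" (4x4, takes a point from camera to tool coordinates, whose origin is the TCP and whose axes are the flange's). Camera axes: x right, y down, z forward; pixel columns grow to the right and rows downward; lengths in mm; the calibration is good to about 2 mm. A picture is of the moment at which its call begins: read the wrist's pose just before it. calibration takes no time and is no camera call.
- robot.close_job(): hands the job in, once; it reports no verdict.
The state is a dict: "clock": time; "joint_pos": joint angles; "joint_vel": joint speeds; "joint_efforts": joint torques, N m; "eef_pos": TCP position; "orientation": TCP orientation; "wrist_force": force on the tool from outside, world axes, zero at the start; "wrist_torque": the same for the moment, N m; "grip_width": finger opening in mm.
Only numpy, scipy, OpenCV 4.12 (cv2) and the standard library are available. Lean on these libraries where they do the work, as an engineer would, in place of code of your own. Each camera call takes 0.05 s, during which the arm holds its last target.

## Task

Start the ball polisher: pull its sprung selector knob up, turn it to the detent beside the dome-shaped mark (not the ring-shaped one) and let it drop fully home there; feel for the notch and never force the knob round or down while its pin is against the metal. Only when the knob has dropped home, push the run lever all the way over, away from the robot. Leave the other things where they are.

Things in the scene. Friction and masses are not known exactly. Their poses are not given: they have to be found in the camera images.
- polisher: the fixed ball polisher: a grey control deck 200 x 400 x 60 mm (x, y, z of its own frame) with a round drum of balls (130 mm radius, its centre 205 mm to +x of the origin, ball tops 121 mm above the table) behind it. Origin on the table under the selector knob's axis, which is the middle of the deck; z up; its own -x faces the robot within about 0.25 rad. The deck's top is 60 mm above the origin.
- knob_grip (a point): point on the selector knob's upright axis, 44 mm above the deck when the knob is home, 11 mm below the knob's top. The knob's grip is a black upright wing 46 mm long (its x), 14 mm thick (its y: pinch across this) and 38 mm high, on a round skirt of 34 mm radius; the skirt's upper side lies 26 mm below this point. The wing's -x end is the pointer end: a small light nose sticks out of the skirt there.
- knob_pointer (a point): point on the knob's pointer line, 60 mm from its axis, above the circle on which the two marks stand. Turns and rises with the knob.
- turn (a joint): knob angle, rad, positive anticlockwise seen from above, hard stops at -1.5 and +1.5. At 0 the pointer points along the polisher's -x. It starts within 0.1 of 0, in a wide parking slot. Turning needs under 0.1 N m.
- lift (a joint): knob height above home, m: 0 home, 0.013 upper stop. A spring pulls it down: 5 N at home, 8 N at the top. Under the skirt its steel pin hangs into a notched ring; it clears the ring above 0.007. Let go over the ring it rests near 0.006 (from 0.004 on a notch edge), over a notch it drops to 0. Pads that squeeze the wing hold it up; opened a few mm they let it drop.
- gate_seat: seat of the notched ring under the knob, fixed on the deck; hidden by the skirt. The ring itself is clamped in it at an unknown angle: either detent notch lies 0.06 to 0.30 rad to one side or the other of the angle of its mark (turn +1.0 or -1.0), and the pin drops in only within about 0.05 rad of the notch's middle. So the notch must be found by feel. More than 25 N between pin and ring damages them.
- mark_dome: fixed mark on the deck, a bright metal stud rounded like half a ball, 26 mm wide, 16 mm high, 64 mm from the knob's axis; it marks the wanted detent. Origin in the centre of its foot. It is at the polisher's +y side (turn about -1.0) or -y side (turn about +1.0).
- mark_ring: fixed mark on the other side, a flat open metal ring 26 mm wide, 5 mm high: the wrong detent. Origin in the centre of its foot.
- run_lever (a joint): run lever, rad: about 0 leaning 0.5 rad towards the robot, 0.5 upright, 1.0 all the way over to the polisher's +x. Stays where it is left; moves at about 1 N at its tip. Starts between 0 and 0.2.
- run_lever_tip (a point): centre of the black ball (26 mm wide) at the free end of the run lever; the lever is a 10 mm thick rod that pivots 70 mm from it, 82 mm above the table, 140 mm to the polisher's -y side of the knob, about the polisher's y axis. The steel block under it is 70 x 50 mm and reaches 85 mm above the table, its round hub 95 mm.
- chalk: bystander, blue chalk cube 22 mm, loose on the deck; origin at its underside
- tin: bystander, round tin 52 mm wide and 50 mm high, loose on the deck; origin at its underside
- polish: bystander, white bottle 60 mm wide, 150 mm high; origin at its underside
- mug: bystander, white mug 80 mm wide, 90 mm high; origin at its underside
- brush: bystander, brush lying on the table in front of the polisher; origin at its underside
- rack: bystander, wooden triangle ball rack, about 270 mm a side, 35 mm high; origin in its middle
- chalk_box: bystander, cardboard box 90 x 60 x 30 mm; origin at its underside

How it is judged (in metres and radians):
On the way, in this order (a step that is already met when the one before it is completed fails the run):
1. the knob is pulled up clear of the ring (lift over 7 mm) (value of joint lift above 0.007 m), for 0.1 s.
2. the knob has dropped home (lift under 2 mm) in the detent by the dome mark, the run lever not yet pushed (under 0.4 rad) (value of joint lift below 0.002 m and horizontal distance between knob_pointer and mark_dome below 0.026 m and value of joint run_lever below 0.4 rad), for 0.3 s.
3. the run lever is pushed over (past 0.85 rad) (value of joint lift below 0.002 m and horizontal distance between knob_pointer and mark_dome below 0.026 m and value of joint run_lever above 0.85 rad), for 0.2 s.
At the end, for the whole second after the job is handed in: The knob is home (lift under 2 mm) in the notch by the dome mark (pointer point within 26 mm of the mark, seen from above) and the run lever is over (past 0.85 rad of 1.0), nothing touched (all of step 3).
It fails at once if the knob's pin is forced against the ring with more than 25 N (contact force between knob and gate_seat above 25 N).
It fails at once if a bystander (chalk, tin, bottle, mug, brush, triangle rack or cardboard box) is moved by more than 30 mm (distance of any of chalk, tin, polish, mug, brush, rack, chalk_box from where it was at the start of the episode above 0.03 m).
It also fails if it takes over 56 s, if anything falls off the work surface, if the arm or the gripper's body presses on something with over 40 N, if the wrist force passes 120 N, or if a joint passes its speed limit or range.

## Working session

There is one attempt and no reset: what is moved stays moved. The work goes in short steps, Python scripts to look and compute and a tool call to move; the robot and the scene stay as the last step left them, time stands still between calls to the robot, and variables do not carry over. Pictures are saved under pics/ and viewed, and the job is handed in when it is done.

Besides the shell and the picture viewer there is one more tool, called by a JSON object that holds its "fn" and its "kwargs", one argument or row to a line. servo_tool: Moves the arm, as the interface text tells. Its arguments: {"type":"object","properties":{"deltas":{"type":"array","items":{"type":"object","properties":{"dp":{"type":"array","items":{"type":"number"}},"dr":{"type":"array","items":{"type":"number"}}}}},"hand":{"type":"number"},"newtons":{"type":"number"}},"required":["deltas"]}

```bash
ls; mkdir -p pics; python3 - <<'E'
from station import robot
import cv2,numpy as np,pickle
o=robot.get_obs(); print(o)
for n in ["scene","side","wrist"]:
    im,d=robot.grab_frame(n); cv2.imwrite(f"pics/{n}0.png",im); np.save(f"{n}0.npy",d)
    print(n,robot.calibration(n))
E
```

```text
pics
{'clock': 0.0, 'joint_pos': array([-1.31310851e+00,  2.21217430e-01,  1.52766004e+00,  3.96983212e-06,
        1.39470782e+00, -1.26076183e-01]), 'joint_vel': array([-0.00018945, -0.00164786, -0.0012132 , -0.00130428, -0.00040109,
       -0.00090395]), 'joint_efforts': array([ 1.05093459e-03, -4.96891093e+01, -3.89394486e+01, -8.81331880e-05,
        1.08652725e-02, -6.64863620e-06]), 'eef_pos': array([ 233.85804893, -578.92031578,  230.1787469 ]), 'orientation': array([-3.08198332e+00, -5.98742419e-01,  1.99574433e-04]), 'wrist_force': array([-0.4010969 ,  1.0438451 ,  0.53729926]), 'wrist_torque': array([-0.00620936,  0.00131867,  0.0260845 ]), 'grip_width': 85.43689633563018}
scene {'mtx': array([[510.76377917,   0.        , 282.8144196 ],
       [  0.        , 510.76377917, 211.75536489],
       [  0.        ,   0.        ,   1.        ]]), 'distortion': array([0.05249478, 0.        , 0.        , 0.        , 0.        ]), 'extrinsics': array([[-8.66745039e-02,  9.96209371e-01,  7.37689412e-03,
         1.07739289e+02],
       [ 8.00761489e-01,  7.40711022e-02, -5.94385825e-0
[... 726 characters left out ...]
       [ 0.00000000e+00,  0.00000000e+00,  0.00000000e+00,
         1.00000000e+00]])}
wrist {'mtx': array([[362.43862157,   0.        , 279.71239176],
       [  0.        , 362.43862157, 208.04198781],
       [  0.        ,   0.        ,   1.        ]]), 'distortion': array([0.00846338, 0.        , 0.        , 0.        , 0.        ]), 'tool_from_camera': array([[ 8.31708367e-04, -9.59601323e-01, -2.81362062e-01,
         7.24970728e+01],
       [ 9.99999652e-01,  8.16744919e-04,  1.70451457e-04,
         6.02271434e-01],
       [ 6.62355906e-05, -2.81362106e-01,  9.59601668e-01,
        -1.43861801e+02],
       [ 0.00000000e+00,  0.00000000e+00,  0.00000000e+00,
         1.00000000e+00]])}
```

View pics/scene0.png

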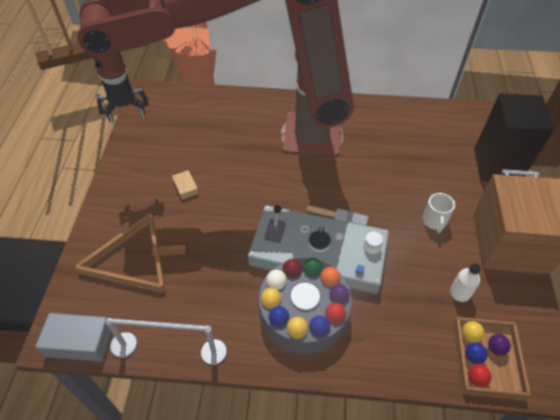

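View pics/side0.png

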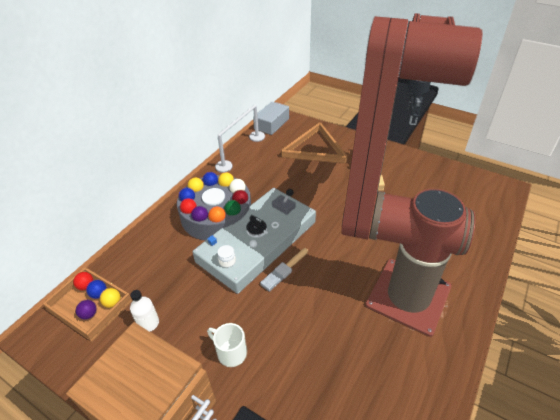

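View pics/wrist0.png

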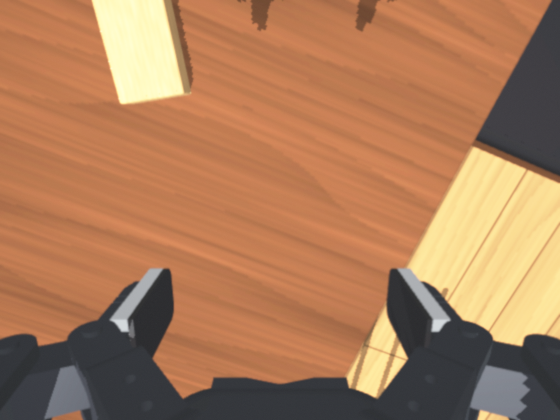

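The scene view shows the deck around (320,245), the knob at (320,240), a small ring near (305,228), the run lever near (277,212) and the tin at (374,240). I'll zoom in and back-project.

```bash
cat > h.py <<'E'
import numpy as np,cv2
from station import robot
from scipy.spatial.transform import Rotation as R
def cam(name,obs=None):
    c=robot.calibration(name)
    if name=="wrist":
        T=np.eye(4);T[:3,:3]=R.from_rotvec(obs["orientation"]).as_matrix();T[:3,3]=obs["eef_pos"]
        wc=T@c["tool_from_camera"]
    else: wc=np.linalg.inv(c["extrinsics"])
    return c["mtx"],c["distortion"],wc
def ray(C,uv):
    K,D,wc=C
    p=cv2.undistortPoints(np.float64(uv).reshape(-1,1,2),K,D).reshape(-1,2)
    d=np.c_[p,np.ones(len(p))]@wc[:3,:3].T
    return wc[:3,3],d
def plane(C,uv,z):
    o,d=ray(C,uv); return o+d*((z-o[2])/d[:,2])[:,None]
def dep(C,uv,Z):
    o,d=ray(C,uv); return o+d*np.float64(Z).reshape(-1,1)
def proj(C,P):
    K,D,wc=C; cw=np.linalg.inv(wc)
    return cv2.projectPoints(np.float64(P).reshape(-1,3),cv2.Rodrigues(cw[:3,:3])[0],cw[:3,3],K,D)[0].reshape(-1,2)
E
python3 - <<'E'
from h import *
im=cv2.imread("pics/scene0.png");d=np.load("scene0.npy");C=cam("scene")
cv2.imwrite("pics/sc_crop.png",cv2.resize(im[190:300,240:400],None,fx=5,fy=5,interpolation=cv2.INTER_CUBIC))
s=cv2.imread("pics/side0.png");cv2.imwrite("pics/sd_crop.png",cv2.resize(s[180:300,180:330],None,fx=5,fy=5,interpolation=cv2.INTER_CUBIC))
for uv in [(320,240),(277,209),(305,229),(338,238),(375,238),(360,269),(290,240)]:
    print(uv,dep(C,[uv],d[uv[1],uv[0]]).round(1),plane(C,[uv],60).round(1))
E
```

```text
(320, 240) [[546.1  48.8 106.1]] [[515.6  50.5  60. ]]
(277, 209) [[481.5 -84.7 156.5]] [[409.7 -91.6  60. ]]
(305, 229) [[477.4   2.3  57.7]] [[479.    2.3  60. ]]
(338, 238) [[508.5 104.6  67.9]] [[503.1 105.2  60. ]]
(375, 238) [[528.9 209.4 113.3]] [[492.6 218.2  60. ]]
(360, 269) [[620.8 168.9  84. ]] [[606.5 172.   60. ]]
(290, 240) [[522.9 -41.   58.3]] [[524.  -40.9  60. ]]
```

View pics/sc_crop.png

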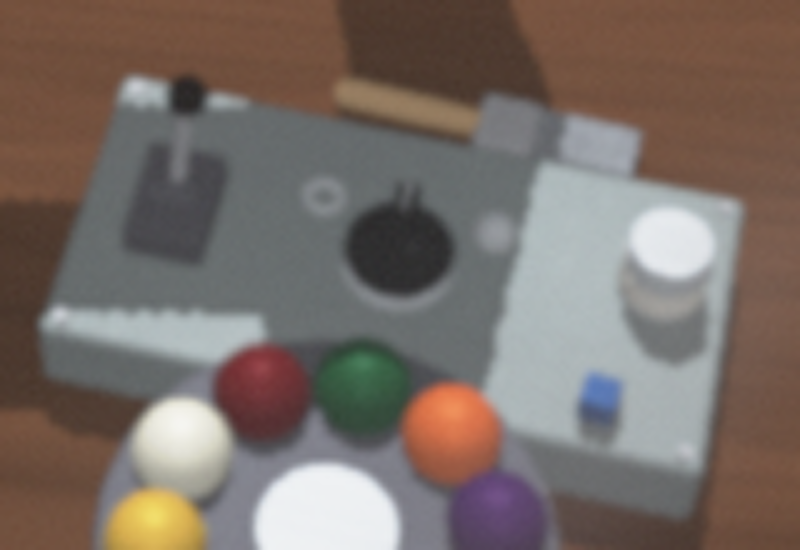

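View pics/sd_crop.png

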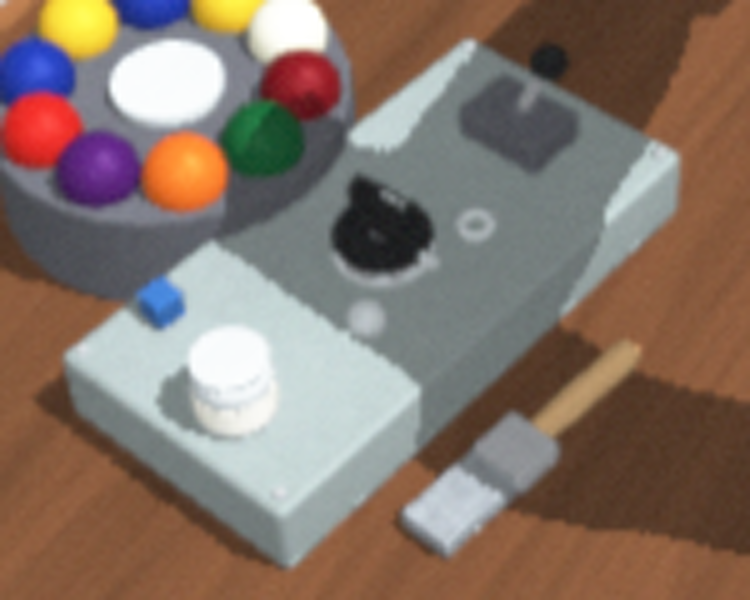

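Dome mark is at crop (495,232) on the +y side, so the target turn is about -1.0; ring is at (324,196); the pointer nose faces the robot. Next: the polisher frame from the deck corners.

```bash
python3 - <<'E'
from h import *
C=cam("scene"); S=cam("side")
f=lambda l,o:[(u/5+o[0],v/5+o[1]) for u,v in l]
c=plane(C,f([(125,80),(742,203),(703,468),(45,322)],(240,190)),60);print(c.round(1),c.mean(0))
s=plane(S,f([(680,160),(293,512),(66,355),(470,40),(417,388)],(180,180)),60);print(s.round(1),s[:4].mean(0))
for n,q in(("scene",c),("side",s)):
  ex=(q[2]-q[1]+q[3]-q[0]) if n=="scene" else (q[2]-q[1]+q[3]-q[0]); ey=(q[1]-q[0]+q[2]-q[3]); print(n,np.arctan2(ex[1],ex[0]),np.arctan2(-ey[0],ey[1]),np.linalg.norm(ex)/2,np.linalg.norm(ey)/2)
print("ring",plane(C,f([(324,196)],(240,190)),64),plane(S,f([(476,225)],(180,180)),64))
print("dome",plane(C,f([(495,232)],(240,190)),68),plane(S,f([(367,318)],(180,180)),68))
# lever ball, triangulate
a,da=ray(C,f([(187,95)],(240,190)));b,db=ray(S,f([(549,61)],(180,180)))
A=np.c_[da[0],-db[0]];t=np.linalg.lstsq(A,b-a,rcond=None)[0];print("ball",a+da[0]*t[0],b+db[0]*t[1])
E
```

```text
[[ 401.3 -131.1   60. ]
 [ 461.1  260.    60. ]
 [ 649.5  230.8   60. ]
 [ 586.6 -159.3   60. ]] [524.63404361  50.1169762   60.        ]
[[ 386.8 -126.3   60. ]
 [ 447.6  252.7   60. ]
 [ 643.8  226.2   60. ]
 [ 580.  -160.8   60. ]
 [ 435.   136.    60. ]] [514.56736434  47.95348932  60.        ]
scene -0.15241953684976076 -0.15585457310198558 188.99594235821215 395.3890460951645
side -0.15517204901925066 -0.16119846544018201 197.03281517276736 388.0198632436443
ring [[482.56088355   1.73036373  64.        ]] [[474.89963531   0.79592375  64.        ]]
dome [[502.35456254 107.4888181   68.        ]] [[490.18787665 109.0635192   68.        ]]
ball [471.71763169 -84.4401708  143.45143183] [469.33743277 -87.95243766 145.47071419]
```

{"fn": "servo_tool", "kwargs": {
  "deltas": [
    {"dp":[0.13,0.28,0.013],"dr":[0,0,0.055]},
    {"dp":[0.26,0.56,0.026],"dr":[0,0,0.11]},
    {"dp":[0.38,0.84,0.04],"dr":[0,0,0.165]}
  ]
}}

```text
clock: 0.52
eef_pos: [291.3, -452.1, 236.9]
orientation: [-2.823, -1.377, -0.0]
wrist_force: [0.4, 0.4, 0.5]
grip_width: 85.1
```

{"fn": "servo_tool", "kwargs": {
  "deltas": [
    {"dp":[0.13,0.28,0.013],"dr":[0,0,0.055]},
    {"dp":[0.26,0.56,0.026],"dr":[0,0,0.11]},
    {"dp":[0.38,0.84,0.04],"dr":[0,0,0.165]}
  ]
}}

```text
clock: 0.9
eef_pos: [348.4, -326.0, 243.1]
orientation: [-2.376, -2.055, -0.0]
wrist_force: [1.1, -0.2, 1.2]
grip_width: 85.7
```

{"fn": "servo_tool", "kwargs": {
  "deltas": [
    {"dp":[0.13,0.28,0.013],"dr":[0,0,0.055]},
    {"dp":[0.26,0.56,0.026],"dr":[0,0,0.11]},
    {"dp":[0.38,0.84,0.04],"dr":[0,0,0.165]}
  ]
}}

```text
clock: 1.27
eef_pos: [405.3, -200.0, 249.2]
orientation: [1.77, 2.595, 0.0]
wrist_force: [-0.0, 0.4, -0.4]
grip_width: 85.5
```

{"fn": "servo_tool", "kwargs": {
  "deltas": [
    {"dp":[0.13,0.28,0.013],"dr":[0,0,0.055]},
    {"dp":[0.26,0.56,0.026],"dr":[0,0,0.11]},
    {"dp":[0.38,0.84,0.04],"dr":[0,0,0.165]}
  ]
}}

```text
clock: 1.65
eef_pos: [462.3, -74.0, 255.2]
orientation: [1.046, 2.962, -0.0]
wrist_force: [0.2, -0.1, 0.2]
grip_width: 85.6
```

{"fn": "servo_tool", "kwargs": {
  "deltas": [
    {"dp":[0.13,0.28,0.013],"dr":[0,0,0.055]},
    {"dp":[0.26,0.56,0.026],"dr":[0,0,0.11]},
    {"dp":[0.38,0.84,0.04],"dr":[0,0,0.165]},
    {"dp":[0.38,0.84,0.04],"dr":[0,0,0.165]},
    {"dp":[0.38,0.84,0.04],"dr":[0,0,0.165]}
  ]
}}

```text
clock: 2.28
eef_pos: [518.6, 50.2, 260.8]
orientation: [-0.262, -3.13, 0.001]
wrist_force: [0.8, -0.6, 0.0]
grip_width: 85.7
```

```bash
python3 - <<'E'
from h import *
import pickle
o=robot.get_obs(); print(o["clock"],o["eef_pos"],o["orientation"],o["joint_pos"],o["wrist_force"])
im,d=robot.grab_frame("wrist"); cv2.imwrite("pics/w1.png",im);np.save("w1.npy",d);pickle.dump(o,open("w1.pkl","wb"))
E
```

```text
2.275 [518.60172927  50.24154501 260.82201403] [-2.61634233e-01 -3.12963894e+00  8.84521725e-04] [-5.45101757e-02 -4.80698109e-02  1.75734815e+00 -5.38184581e-04
  1.43336665e+00 -1.45842266e+00] [ 0.84502746 -0.63151018  0.02042942]
```

View pics/w1.png

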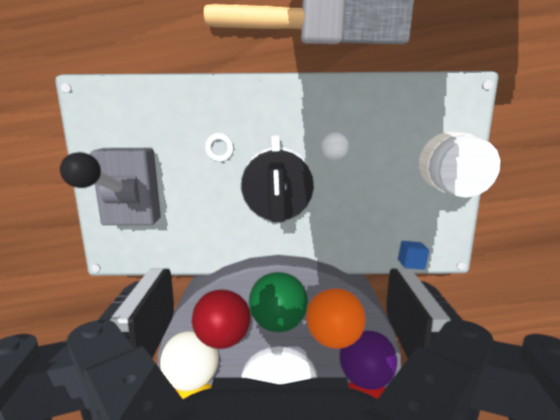

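```bash
python3 - <<'E'
from h import *
import pickle
o=pickle.load(open("w1.pkl","rb"));C=cam("wrist",o);im=cv2.imread("pics/w1.png")
cv2.imwrite("pics/w1c.png",cv2.resize(im[110:240,190:370],None,fx=4,fy=4,interpolation=cv2.INTER_CUBIC))
q=plane(C,[(60,76),(497,72),(469,272),(90,276)],60);print(q.round(1),q.mean(0))
ex=(q[2]-q[1]+q[3]-q[0]);ey=(q[1]-q[0]+q[2]-q[3]);print(np.arctan2(ex[1],ex[0]),np.arctan2(-ey[0],ey[1]),np.linalg.norm(ex)/2,np.linalg.norm(ey)/2)
g=cv2.cvtColor(im,cv2.COLOR_BGR2GRAY);m=(g<70).astype(np.uint8);n,l,st,ce=cv2.connectedComponentsWithStats(m)
i=l[195,265];print("black",st[i],ce[i]);cs=max(cv2.findContours((l==i).astype(np.uint8),0,2)[0],key=len);c,r=cv2.minEnclosingCircle(cs);print(c,r)
print("knob axis",plane(C,[c],78),"stripe",plane(C,[(277,171),(277,193)],115),"nose",plane(C,[(276,142)],78))
print("ring",plane(C,[(219,147)],62.5),"dome",plane(C,[(335,146)],68),"ball",plane(C,[(81,170)],145))
E
```

```text
[[ 395.1 -128.    60. ]
 [ 456.1  256.6   60. ]
 [ 649.4  228.    60. ]
 [ 588.8 -162.7   60. ]] [522.36631005  48.46221892  60.        ]
-0.16185890175153972 -0.1556683868992758 196.049872802455 392.39862662264034
black [ 242  151   71   71 3633] [277.28956785 185.65428021]
(277.3873596191406, 185.7030792236328) 35.56862258911133
knob axis [[521.85893911  47.46025802  78.        ]] stripe [[501.64246419  50.83136044 115.        ]
 [519.68701918  47.769621   115.        ]] nose [[482.36114865  52.89580518  78.        ]]
ring [[479.67137748  -1.00691337  62.5       ]] dome [[495.93922308 105.61015953  68.        ]] ball [[472.2260538  -87.62036531 145.        ]]
```

View pics/w1c.png

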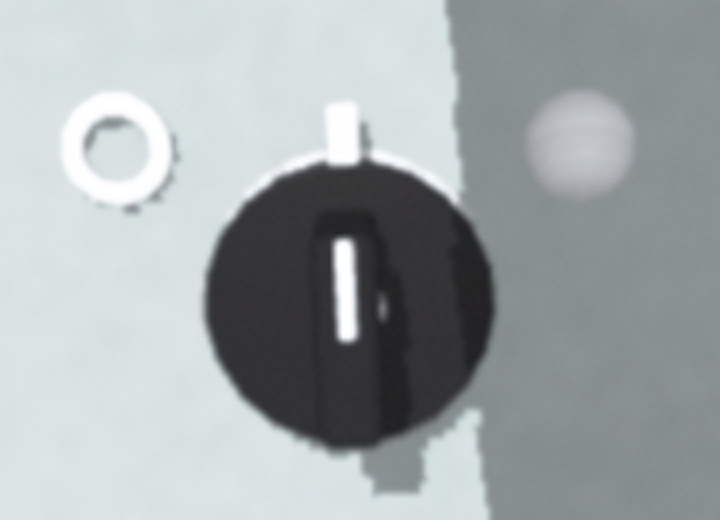

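Frame found: axis at about (522, 47.4), yaw about -0.157, and the deck centre, marks and skirt all agree. The wing lines up with the tool to about 0.01 rad. Descending with the jaws partly closed.

{"fn": "servo_tool", "kwargs": {
  "deltas": [
    {"dp":[0.023,-0.019,-0.2],"dr":[0,0,0.002]},
    {"dp":[0.023,-0.019,-0.5],"dr":[0,0,0.002]},
    {"dp":[0.023,-0.019,-0.75],"dr":[0,0,0.002]},
    {"dp":[0.023,-0.019,-0.75],"dr":[0,0,0.002]},
    {"dp":[0.023,-0.019,-0.75],"dr":[0,0,0.002]}
  ],
  "hand": 0.45,
  "newtons": 40
}}

```text
clock: 2.95
eef_pos: [523.3, 46.8, 150.4]
orientation: [0.253, 3.129, -0.0]
wrist_force: [0.5, -0.5, 0.7]
grip_width: 47.3
```

```bash
python3 - <<'E'
from h import *
o=robot.get_obs(); print(o["clock"],o["eef_pos"],o["grip_width"])
im,d=robot.grab_frame("wrist"); cv2.imwrite("pics/w2.png",im)
E
```

```text
2.95 [523.30913371  46.79579944 150.42714496] 47.27795272246376
```

View pics/w2.png

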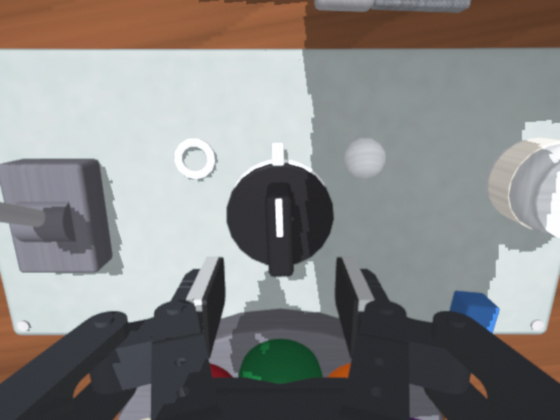

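The wing is centred between the fingers (inner edges 224 and 336, wing at 280). Going down to grasp height, then closing.

{"fn": "servo_tool", "kwargs": {
  "deltas": [
    {"dp":[-0.009,0.004,-0.15],"dr":[0,0,0]},
    {"dp":[-0.009,0.004,-0.3],"dr":[0,0,0]},
    {"dp":[-0.009,0.004,-0.4],"dr":[0,0,0]},
    {"dp":[-0.009,0.004,-0.43],"dr":[0,0,0]},
    {"dp":[-0.009,0.004,-0.43],"dr":[0,0,0]}
  ]
}}

```text
clock: 3.62
eef_pos: [521.6, 48.2, 84.9]
orientation: [0.251, 3.131, -0.0]
wrist_force: [-0.0, 0.4, -0.9]
grip_width: 46.9
```

{"fn": "servo_tool", "kwargs": {
  "deltas": [
    {"dp":[0,0,0]},
    {"dp":[0,0,0]},
    {"dp":[0,0,0]},
    {"dp":[0,0,0]},
    {"dp":[0,0,0]},
    {"dp":[0,0,0]},
    {"dp":[0,0,0]},
    {"dp":[0,0,0]}
  ],
  "hand": 1.0,
  "newtons": 40
}}

```text
invalid input at $.deltas[0]: expected keys dp, dr
```

```bash
python3 - <<'E'
from h import *
o=robot.get_obs(); print(o["clock"],o["eef_pos"],o["orientation"],o["grip_width"],o["wrist_force"],o["wrist_torque"])
E
```

```text
3.625 [521.63840185  48.18762038  84.94015751] [ 2.50525381e-01  3.13074503e+00 -1.27175308e-05] 46.92446248406922 [-0.02261346  0.38177378 -0.89647149] [0.04916181 0.02801931 0.01398484]
```

{"fn": "servo_tool", "kwargs": {
  "deltas": [
    {"dp":[0,0,0],"dr":[0,0,0]},
    {"dp":[0,0,0],"dr":[0,0,0]},
    {"dp":[0,0,0],"dr":[0,0,0]},
    {"dp":[0,0,0],"dr":[0,0,0]},
    {"dp":[0,0,0],"dr":[0,0,0]},
    {"dp":[0,0,0],"dr":[0,0,0]}
  ],
  "hand": 1.0,
  "newtons": 40
}}

```text
clock: 4.38
eef_pos: [521.6, 47.3, 85.3]
orientation: [0.25, 3.131, -0.002]
wrist_force: [-3.3, -4.8, 5.5]
grip_width: 13.1
```

```bash
python3 - <<'E'
from h import *
o=robot.get_obs(); print(o["clock"],o["eef_pos"],o["orientation"],o["grip_width"],o["wrist_force"],o["wrist_torque"])
E
```

```text
4.375 [521.57003576  47.34880131  85.33239892] [ 2.50374913e-01  3.13065971e+00 -2.24651866e-03] 13.0594838583806 [-3.31554439 -4.77130755  5.51503326] [-0.71143046  0.49230079  0.02682104]
```

{"fn": "servo_tool", "kwargs": {
  "deltas": [
    {"dp":[0,0,0.02],"dr":[0,0,0]},
    {"dp":[0,0,0.045],"dr":[0,0,0]},
    {"dp":[0,0,0.067],"dr":[0,0,0]},
    {"dp":[0,0,0.067],"dr":[0,0,0]},
    {"dp":[0,0,0.067],"dr":[0,0,0]}
  ]
}}

```text
clock: 5.0
eef_pos: [521.3, 47.4, 93.5]
orientation: [0.251, 3.131, -0.002]
wrist_force: [4.2, -4.6, -7.1]
grip_width: 13.5
```

```bash
python3 - <<'E'
from h import *
o=robot.get_obs(); print(o["clock"],o["eef_pos"],o["orientation"],o["grip_width"],o["wrist_force"],o["wrist_torque"])
im,d=robot.grab_frame("wrist"); cv2.imwrite("pics/w3.png",im)
im,d=robot.grab_frame("side"); cv2.imwrite("pics/s3.png",cv2.resize(im[180:300,180:330],None,fx=5,fy=5,interpolation=cv2.INTER_CUBIC))
E
```

```text
5.0 [521.31233236  47.41000045  93.54841154] [ 2.50727812e-01  3.13078083e+00 -1.88335744e-03] 13.49723719823216 [ 4.2487841  -4.59924474 -7.13821447] [-0.83449337 -0.73583505  0.01213935]
```

View pics/w3.png

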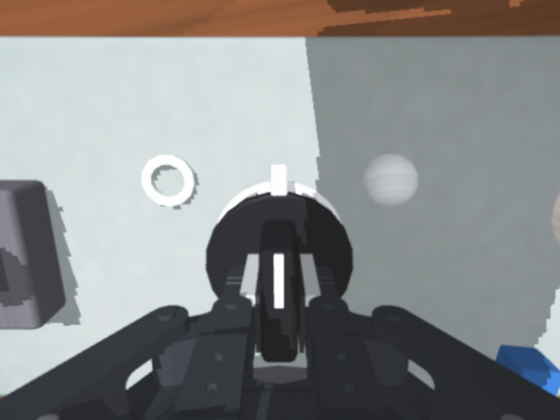

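View pics/s3.png

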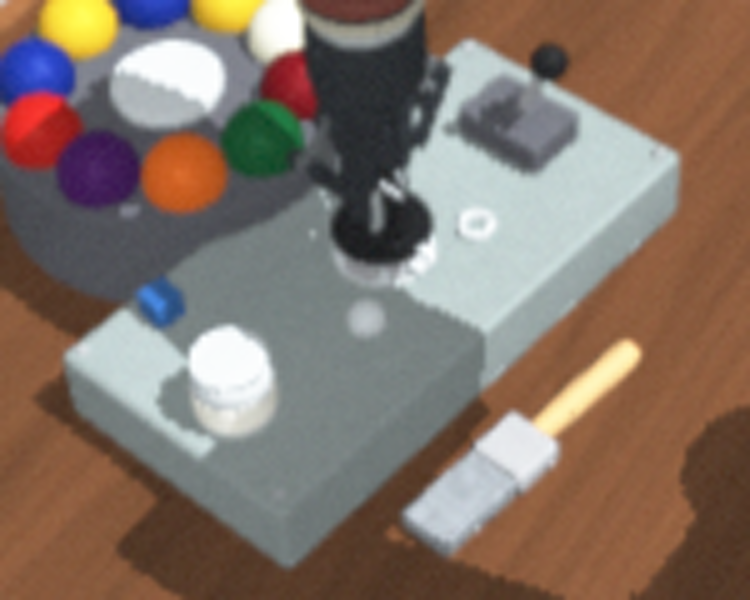

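The knob moved up with the grip: fz is -7 N, which is the spring, at about 8 mm lift. I'll raise a bit more, turn to about -0.74 with the pin clear, then probe gently downward and read the force.

{"fn": "servo_tool", "kwargs": {
  "deltas": [
    {"dp":[0,0,0.012],"dr":[0,0,0]},
    {"dp":[0,0,0.012],"dr":[0,0,-0.04]},
    {"dp":[0,0,0.012],"dr":[0,0,-0.09]},
    {"dp":[0,0,0.012],"dr":[0,0,-0.14]},
    {"dp":[0,0,0.012],"dr":[0,0,-0.19]},
    {"dp":[0,0,0.012],"dr":[0,0,-0.234]},
    {"dp":[0,0,0.012],"dr":[0,0,-0.234]},
    {"dp":[0,0,0.012],"dr":[0,0,-0.234]}
  ]
}}

```text
clock: 6.1
eef_pos: [521.3, 47.2, 95.3]
orientation: [1.359, 2.831, -0.002]
wrist_force: [4.2, -5.2, -7.8]
grip_width: 13.5
```

```bash
cat > st.py <<'E'
from h import *
o=robot.get_obs(); r=o["orientation"]; m=R.from_rotvec(r).as_matrix(); print(o["clock"],o["eef_pos"].round(2),"yaw-pi",(np.arctan2(m[1,0],m[0,0])-np.pi),o["grip_width"],o["wrist_force"].round(2),o["wrist_torque"].round(2),o["joint_pos"].round(2)[-1])
E
python3 st.py
```

```text
6.1 [521.33  47.2   95.25] yaw-pi -0.8950355229955096 13.516054259663065 [ 4.25 -5.22 -7.84] [-1.02 -0.78  0.01] -0.73
```

{"fn": "servo_tool", "kwargs": {
  "deltas": [
    {"dp":[0,0,-0.01],"dr":[0,0,0]},
    {"dp":[0,0,-0.02],"dr":[0,0,0]},
    {"dp":[0,0,-0.025],"dr":[0,0,0]},
    {"dp":[0,0,-0.025],"dr":[0,0,0]}
  ]
}}

```text
clock: 6.6
eef_pos: [521.4, 47.2, 91.9]
orientation: [1.359, 2.831, -0.002]
wrist_force: [1.9, -5.9, -5.9]
grip_width: 13.6
```

{"fn": "servo_tool", "kwargs": {
  "deltas": [
    {"dp":[0,0,-0.007],"dr":[0,0,0]},
    {"dp":[0,0,-0.007],"dr":[0,0,0]}
  ]
}}

```text
clock: 6.85
eef_pos: [521.3, 47.3, 90.5]
orientation: [1.359, 2.831, -0.002]
wrist_force: [4.7, -5.7, -9.8]
grip_width: 13.6
```

```bash
python3 st.py
```

```text
6.85 [521.32  47.25  90.48] yaw-pi -0.8953407150679653 13.617699081277214 [ 4.74 -5.74 -9.8 ] [-1.07 -0.88 -0.11] -0.73
```

{"fn": "servo_tool", "kwargs": {
  "deltas": [
    {"dp":[0,0,-0.007],"dr":[0,0,0]},
    {"dp":[0,0,-0.007],"dr":[0,0,0]}
  ]
}}

```text
clock: 7.1
eef_pos: [521.5, 47.2, 89.8]
orientation: [1.36, 2.831, -0.001]
wrist_force: [2.2, -5.6, -5.1]
grip_width: 13.4
```

```bash
python3 st.py
```

```text
7.1 [521.45  47.25  89.82] yaw-pi -0.8955115574344537 13.370647123780284 [ 2.22 -5.56 -5.12] [-1.   -0.5  -0.21] -0.73
```

{"fn": "servo_tool", "kwargs": {
  "deltas": [
    {"dp":[0,0,-0.006],"dr":[0,0,0]},
    {"dp":[0,0,-0.006],"dr":[0,0,0]},
    {"dp":[0,0,-0.006],"dr":[0,0,0]}
  ]
}}

```text
clock: 7.48
eef_pos: [521.5, 47.2, 89.0]
orientation: [1.36, 2.831, -0.001]
wrist_force: [2.4, -6.1, -4.3]
grip_width: 13.0
```

```bash
python3 st.py
```

```text
7.475 [521.49  47.23  89.02] yaw-pi -0.8956449592720164 13.039876364855932 [ 2.44 -6.06 -4.29] [-1.   -0.46 -0.28] -0.73
```

```bash
cat > lift.py <<'E'
from h import *
import sys
o=robot.get_obs();im,d=robot.grab_frame("wrist");C=cam("wrist",o)
n=sys.argv[1]; cv2.imwrite(f"pics/{n}.png",im)
v,u=np.mgrid[0:420:1,0:560:1]; ok=d>0
P=dep(C,np.c_[u[ok],v[ok]],d[ok])
ax=np.array([522,47.4]); r=np.hypot(*(P[:,:2]-ax).T); z=P[:,2]
m=R.from_rotvec(o["orientation"]).as_matrix(); yaw=np.arctan2(m[1,0],m[0,0])-np.pi
# skirt: annulus 16..31 mm, on camera side (tool +x), off the wing
rel=(P[:,:2]-ax)@np.array([[np.cos(yaw),-np.sin(yaw)],[np.sin(yaw),np.cos(yaw)]])
s=(r>18)&(r<31)&(rel[:,0]<0)&(abs(rel[:,1])>9)&(z>70)&(z<100)
dk=(r>42)&(r<50)&(rel[:,0]<-20)&(z>50)&(z<68)
print("yaw",yaw,"skirt z",np.median(z[s]),s.sum(),"deck",np.median(z[dk]),dk.sum(),"diff",np.median(z[s])-np.median(z[dk]))
E
python3 lift.py w4
```

```text
yaw -0.8956449592720164 skirt z 82.90756499436401 3690 deck 61.3274563348798 3495 diff 21.58010865948421
```

View pics/w4.png

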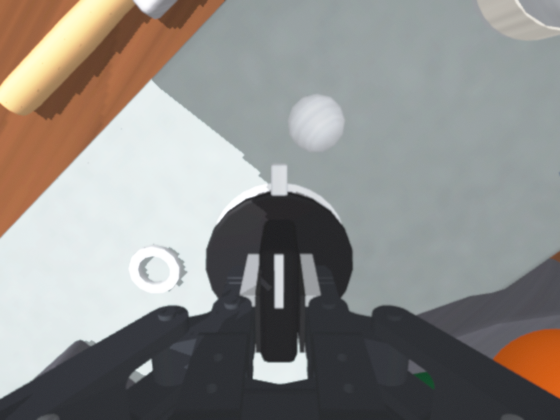

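```bash
python3 - <<'E'
from h import *
import pickle
o=pickle.load(open("w1.pkl","rb"));C=cam("wrist",o);d=np.load("w1.npy")
v,u=np.mgrid[0:420,0:560];ok=d>0;P=dep(C,np.c_[u[ok],v[ok]],d[ok]);r=np.hypot(*(P[:,:2]-[522,47.4]).T);z=P[:,2]
s=(r>18)&(r<31)&(z>70)&(z<100)&(P[:,0]<515)&(abs(P[:,1]-48)>13);k=(r>42)&(r<50)&(z>50)&(z<68)&(P[:,0]<500)
print(np.median(z[s]),np.median(z[k]),np.median(z[s])-np.median(z[k]))
E
```

```text
79.34091287449496 61.38058389671946 17.960328977775504
```

Lift is 3.6 mm by depth (skirt +21.6 mm over the deck against 18.0 at home), lower than resting on the ring, and there is a small yaw torque. It looks like the pin is entering a notch on its edge. I'll open the fingers a few mm so the spring can drop it by itself.

{"fn": "servo_tool", "kwargs": {
  "deltas": [
    {"dp":[0,0,0],"dr":[0,0,0]},
    {"dp":[0,0,0],"dr":[0,0,0]},
    {"dp":[0,0,0],"dr":[0,0,0]}
  ],
  "hand": 0.76
}}

```text
clock: 7.9
eef_pos: [521.2, 48.5, 89.6]
orientation: [1.359, 2.832, 0.001]
wrist_force: [1.1, -0.3, 0.5]
grip_width: 20.5
```

```bash
python3 st.py; python3 lift.py w5
```

```text
7.9 [521.2   48.54  89.56] yaw-pi -0.8946336066770888 20.524614088886644 [ 1.1  -0.28  0.47] [ 0.03 -0.03  0.02] -0.73
yaw -0.8946336066770888 skirt z 79.29267920595392 3554 deck 61.32301104791948 3432 diff 17.969668158034438
```

View pics/w5.png

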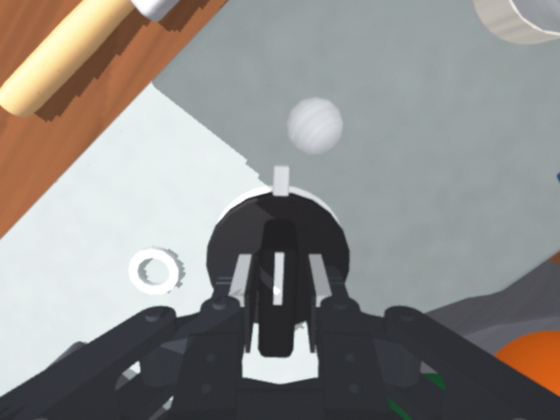

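The knob dropped fully home: the skirt-to-deck difference is 17.97 mm against 17.96 at the start. The nose at (281,180) points toward the dome at (316,125). I'll compute the pointer distance, then open wider and rise.

{"fn": "servo_tool", "kwargs": {
  "deltas": [
    {"dp":[0,0,0],"dr":[0,0,0]},
    {"dp":[0,0,0],"dr":[0,0,0]},
    {"dp":[0,0,0],"dr":[0,0,0]},
    {"dp":[0,0,0.2],"dr":[0,0,0]},
    {"dp":[0,0,0.55],"dr":[0,0,0]},
    {"dp":[0,0,0.9],"dr":[0,0,0]},
    {"dp":[0,0,0.9],"dr":[0,0,0]},
    {"dp":[0,0,0.9],"dr":[0,0,0]}
  ],
  "hand": 0.45
}}

```text
clock: 8.95
eef_pos: [520.8, 48.3, 223.9]
orientation: [-1.359, -2.832, 0.0]
wrist_force: [-0.5, -0.1, -1.1]
grip_width: 47.2
```

```bash
python3 st.py; python3 lift.py w6; python3 - <<'E'
import cv2
im=cv2.imread("pics/w6.png");cv2.imwrite("pics/w6c.png",cv2.resize(im[60:260,180:400],None,fx=3,fy=3,interpolation=cv2.INTER_CUBIC))
E
```

```text
8.95 [520.83  48.25 223.95] yaw-pi -0.8948153410355815 47.20857039259807 [-0.45 -0.07 -1.12] [-0.02 -0.01 -0.05] -0.73
yaw -0.8948153410355815 skirt z 79.26295214699218 1143 deck 61.317634101392485 1158 diff 17.94531804559969
```

View pics/w6c.png

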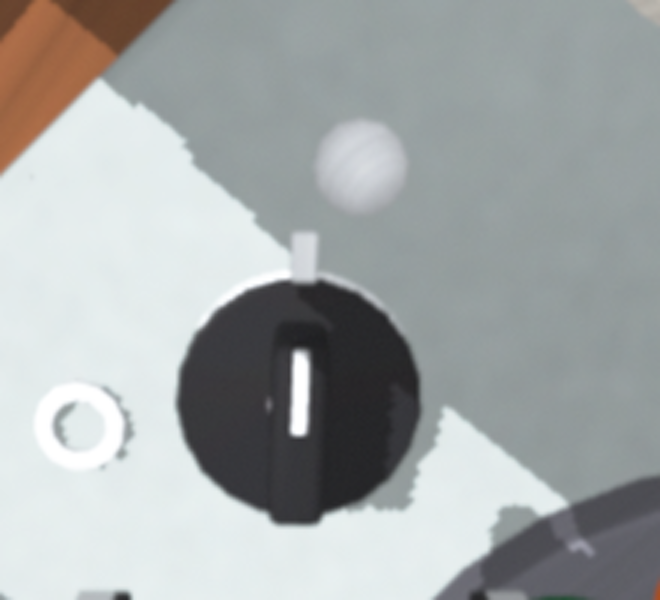

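```bash
python3 - <<'E'
from h import *
o=robot.get_obs();C=cam("wrist",o)
n=plane(C,[(281.7,141)],79)[0,:2];a=plane(C,[(279.5,192)],78)[0,:2];dm=plane(C,[(300.3,115.5)],66)[0,:2]
u=(n-a)/np.linalg.norm(n-a);p=a+60*u
print(a,dm,p,"dist",np.linalg.norm(p-dm),"angles",np.arctan2(*(-u)[::-1]),np.arctan2(*(a-dm)[::-1]))
E
```

```text
[520.58534406  48.4530382 ] [495.81948786 105.96206432] [485.00438541  96.76447972] dist 14.197253371482509 angles -0.9359969610157328 -1.164155782108326
```

{"fn": "servo_tool", "kwargs": {
  "deltas": [
    {"dp":[-0.12,-0.17,0],"dr":[0,0,0.047]},
    {"dp":[-0.24,-0.34,0],"dr":[0,0,0.094]},
    {"dp":[-0.36,-0.51,0],"dr":[0,0,0.141]},
    {"dp":[-0.48,-0.68,0],"dr":[0,0,0.188]},
    {"dp":[-0.58,-0.857,0],"dr":[0,0,0.235]},
    {"dp":[-0.58,-0.857,-0.2],"dr":[0,0,0.235]},
    {"dp":[-0.58,-0.857,-0.2],"dr":[0,0,0.235]}
  ],
  "hand": 1.0
}}

```text
clock: 9.88
eef_pos: [431.3, -79.6, 190.7]
orientation: [-0.247, -3.124, -0.004]
wrist_force: [-1.2, -0.3, -0.4]
grip_width: 0.1
```

```bash
python3 st.py; python3 - <<'E'
from h import *
o=robot.get_obs();im,d=robot.grab_frame("wrist");cv2.imwrite("pics/w7.png",im)
E
```

```text
9.875 [431.32 -79.61 190.66] yaw-pi -0.1576362446673958 0.10191314131696257 [-1.22 -0.32 -0.38] [ 0.   -0.04  0.01] -1.78
```

View pics/w7.png

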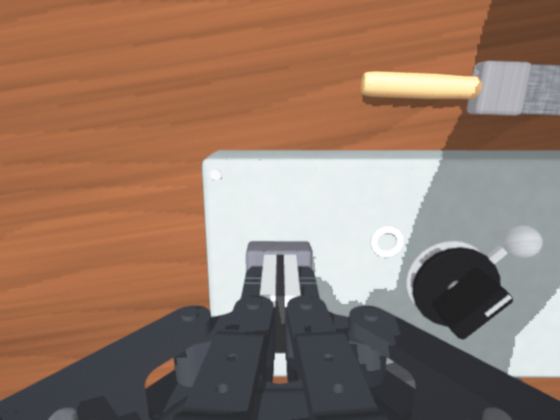

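Pointer is 14 mm from the dome (limit 26). The shut fingers stand in line with the lever, in front of its ball. Descending, then pushing.

{"fn": "servo_tool", "kwargs": {
  "deltas": [
    {"dp":[0,0,-0.2],"dr":[0,0,0]},
    {"dp":[0,0,-0.385],"dr":[0,0,0]},
    {"dp":[0,0,-0.385],"dr":[0,0,0]},
    {"dp":[0,0,-0.385],"dr":[0,0,0]}
  ]
}}

```text
clock: 10.42
eef_pos: [435.0, -80.3, 137.9]
orientation: [0.245, 3.131, -0.0]
wrist_force: [1.1, 0.5, 0.1]
grip_width: 0.1
```

{"fn": "servo_tool", "kwargs": {
  "deltas": [
    {"dp":[0.08,-0.013,0],"dr":[0,0,0]},
    {"dp":[0.16,-0.026,0],"dr":[0,0,0]},
    {"dp":[0.23,-0.037,0],"dr":[0,0,0]},
    {"dp":[0.29,-0.046,0],"dr":[0,0,0]},
    {"dp":[0.35,-0.055,0],"dr":[0,0,0]},
    {"dp":[0.41,-0.065,0],"dr":[0,0,0]},
    {"dp":[0.46,-0.073,0],"dr":[0,0,0]},
    {"dp":[0.46,-0.073,0],"dr":[0,0,0]}
  ]
}}

```text
clock: 11.42
eef_pos: [503.7, -91.4, 136.6]
orientation: [0.246, 3.132, -0.0]
wrist_force: [-0.7, -0.2, -0.1]
grip_width: -0.2
```

```bash
python3 st.py; python3 - <<'E'
from h import *
for n in ("wrist","side"):
    im,d=robot.grab_frame(n)
    if n=="side": im=cv2.resize(im[160:260,240:350],None,fx=5,fy=5,interpolation=cv2.INTER_CUBIC)
    cv2.imwrite(f"pics/{n}8.png",im)
E
```

```text
11.425 [503.72 -91.39 136.63] yaw-pi -0.1565068675431407 -0.21057848525191625 [-0.72 -0.19 -0.09] [-0.01  0.01  0.  ] -1.75
```

View pics/wrist8.png

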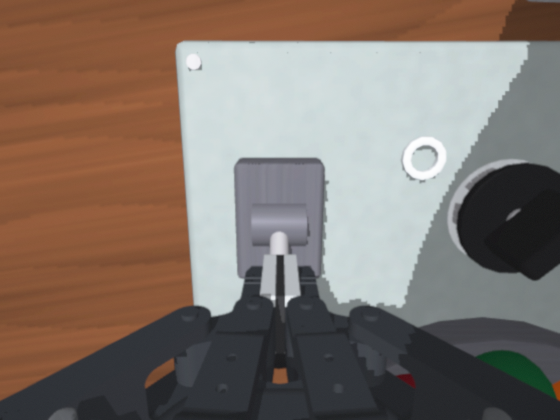

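View pics/side8.png

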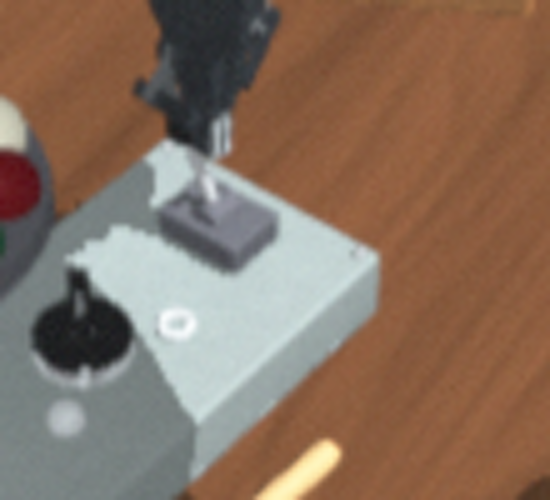

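The lever has gone past upright and there's no stop force yet. Pushing the last bit in small steps.

{"fn": "servo_tool", "kwargs": {
  "deltas": [
    {"dp":[0.015,-0.002,0],"dr":[0,0,0]},
    {"dp":[0.03,-0.005,0],"dr":[0,0,0]},
    {"dp":[0.03,-0.005,0],"dr":[0,0,0]}
  ]
}}

```text
clock: 11.9
eef_pos: [507.6, -92.0, 136.6]
orientation: [-0.246, -3.132, -0.0]
wrist_force: [-0.7, -0.6, -0.8]
grip_width: 0.0
```

{"fn": "servo_tool", "kwargs": {
  "deltas": [
    {"dp":[0.007,-0.001,0],"dr":[0,0,0]},
    {"dp":[0.012,-0.002,0],"dr":[0,0,0]},
    {"dp":[0.012,-0.002,0],"dr":[0,0,0]}
  ]
}}

```text
clock: 12.28
eef_pos: [508.7, -92.2, 136.4]
orientation: [-0.245, -3.13, -0.0]
wrist_force: [-4.9, 0.5, 0.1]
grip_width: 0.1
```

{"fn": "servo_tool", "kwargs": {
  "deltas": [
    {"dp":[0.008,-0.001,0],"dr":[0,0,0]},
    {"dp":[0.008,-0.001,0],"dr":[0,0,0]}
  ]
}}

```text
clock: 12.52
eef_pos: [508.9, -92.2, 136.3]
orientation: [-0.245, -3.128, -0.001]
wrist_force: [-9.3, 2.1, 3.9]
grip_width: 0.1
```

The stop is reached (force builds, no further motion). Backing off toward the robot, then rising and checking.

{"fn": "servo_tool", "kwargs": {
  "deltas": [
    {"dp":[-0.15,0.024,0],"dr":[0,0,0]},
    {"dp":[-0.4,0.063,0],"dr":[0,0,0]},
    {"dp":[-0.6,0.095,0],"dr":[0,0,0]},
    {"dp":[-0.6,0.095,0.3],"dr":[0,0,0]},
    {"dp":[-0.6,0.095,0.7],"dr":[0,0,0]},
    {"dp":[-0.6,0.095,0.9],"dr":[0,0,0]},
    {"dp":[-0.6,0.095,0.9],"dr":[0,0,0]},
    {"dp":[-0.6,0.095,0.9],"dr":[0,0,0]}
  ]
}}

```text
clock: 13.52
eef_pos: [420.6, -78.2, 270.9]
orientation: [0.246, 3.132, 0.0]
wrist_force: [0.2, 0.1, 0.3]
grip_width: 0.2
```

```bash
python3 st.py; python3 lift.py w9; python3 - <<'E'
from h import *
for n in ("scene","side"):
    im,d=robot.grab_frame(n)
    cv2.imwrite(f"pics/{n}9.png",cv2.resize(im[190:300,240:400] if n=="scene" else im[180:300,180:330],None,fx=5,fy=5,interpolation=cv2.INTER_CUBIC))
E
```

```text
13.525 [420.58 -78.18 270.93] yaw-pi -0.15658504391122685 0.17109363431167415 [0.17 0.12 0.27] [ 0.01  0.03 -0.  ] -1.78
yaw -0.15658504391122685 skirt z 79.33276320755874 587 deck 61.26316173961527 694 diff 18.06960146794347
```

View pics/w9.png

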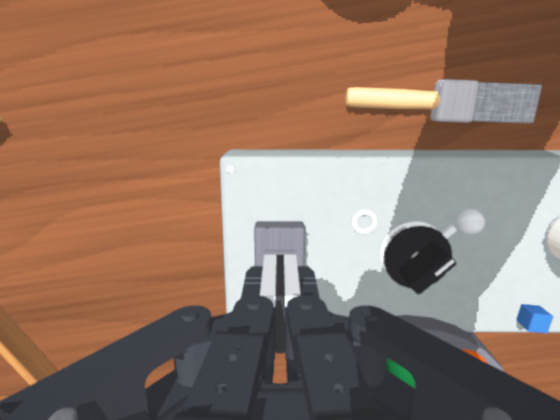

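View pics/side9.png

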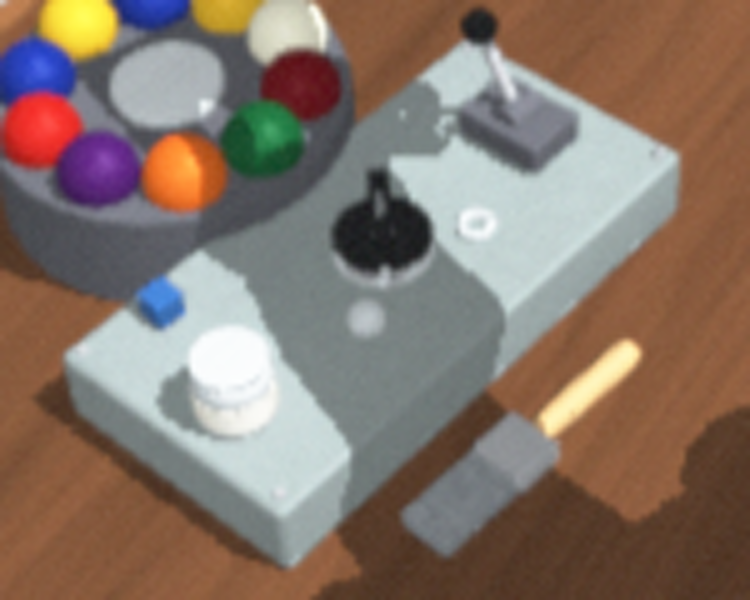

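View pics/scene9.png

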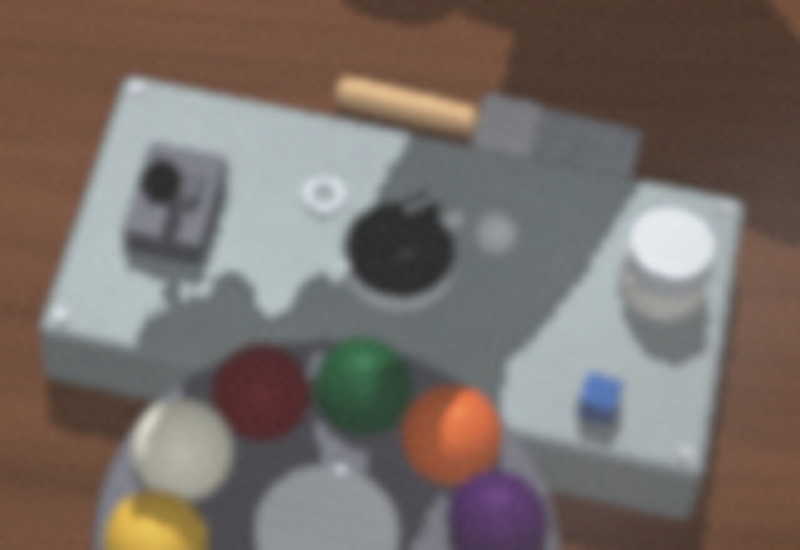

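Both views show the lever over to the far side, ball at side crop (480,25) and scene crop (160,180). The knob is home facing the dome, and the bystanders are where they were. I'll triangulate the ball as a check and hand in.

```bash
python3 - <<'E'
from h import *
C=cam("scene");S=cam("side")
f=lambda l,o:[(u/5+o[0],v/5+o[1]) for u,v in l]
a,da=ray(C,f([(160,181)],(240,190)));b,db=ray(S,f([(480,25)],(180,180)))
t=np.linalg.lstsq(np.c_[da[0],-db[0]],b-a,rcond=None)[0];p=(a+da[0]*t[0]+b+db[0]*t[1])/2
h=(p[:2]-[500.1,-90.9])@[.988,-.156];ang=np.arctan2(h,p[2]-82)+.5;print(p,ang)
if ang>0.9: robot.close_job();print("closed")
E
```

```text
[531.9736504  -96.73940486 141.50858293] 0.9986067440695683
the job is handed in; nothing more can be done
closed
```

The job is handed in at about 13.6 s of the 56 s allowed; no verdict comes back. The knob is home in the notch by the dome mark and the run lever is all the way over.

**Knob:** I pinched the wing, lifted it clear of the ring, turned it to about -0.74 and lowered it gently while reading the force. It settled onto a notch edge at 3.6 mm lift. I opened the fingers a few mm and the spring dropped it home. By depth camera, the skirt stood 18.0–18.1 mm above the deck afterwards, against 18.0 mm at the start. The pointer was 14 mm from the dome mark (limit 26 mm).

**Lever:** With the fingers shut I pushed it until it stopped, at about 9 N. The ball's position from two cameras gives about 1.0 rad (0.85 needed).

**Other checks:** The chalk, tin and brush look unmoved in the close-up views. I didn't take a closing picture of the bottle, mug, rack or cardboard box, but the arm never came near them. The force between pin and ring can't be measured directly. While I lowered the knob the vertical wrist force stayed under 10 N, with 1–2 N jitter. One move call was refused for a missing field, with no effect, and I repeated it. No check failed or disagreed.

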